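# Sort left- and right-wound mixer dough hooks into their clip trays

### The arm

A 6-joint arm with a two-finger parallel gripper is mounted at the origin on the work surface. World frame = base frame: x ahead of the robot, y to its left, z up, the work surface at z = 0. Lengths are in mm, angles in rad, forces in N, time in s.
With the tool pointing down it reaches from about 275 to 825 mm from the base axis. Payload 5.2 kg.
Tool frame: the origin (TCP) lies at the very end of the fingers, on their centre line; the grasp point (between the pads) lies 19 mm behind it; z points along the fingers, y is the direction in which the jaws open and shut (so a half turn about z gives the same grasp; the last joint's range is limited). The gripper opens to 93 mm and grips with 3 to 60 N. Pads are 15 mm wide; open, the fingers measure 128 mm over their backs; the gripper's body (75 mm by 188 mm) begins 65 mm behind the grasp point.
Start: joints at [-1.513, 0.259, 1.535, -0, 1.348, -0.203], TCP at [141.84, -531.4, 197.753] pointing down, gripper open.
Joint ranges: [-3.14, 3.14], [-0.91, 2.08], [0.19, 2.58], [-1.22, 4.36], [0.22, 2.71], [-3.12, 3.12]. Speed limits (rad/s): [2.57, 2.57, 3.14, 3.14, 3.14, 3.14].

### API

Orientations are given as [roll, pitch, yaw] about the fixed x, y, z axes, in that order (R = Rz(yaw) Ry(pitch) Rx(roll)).
In Python, from bench import robot gives the robot as it stands. The module is installed in compiled form; this text tells all that it offers. Calls block until the motion is done:
- robot.move_ptp(position, orientation): joint-space move of the TCP to a pose.
- robot.move_linear(position, ori=None, speed=150, f_stop=None): straight line of the TCP; ori=None keeps the orientation; speed is the mean speed in mm/s. With f_stop (N) it stops when the force on the tool has changed by that much, and returns True; else False.
- robot.move_j(angles): joint-space move.
- robot.move_gripper(opening): opening from 0.0 (shut) to 1.0 (fully open); the grip force is fixed at half the most; returns when the fingers have stopped.
- robot.sleep(seconds).
- robot.inverse_kinematics(position, orientation): joint angles nearest the present ones, or None.
- robot.get_image(name): name is "side" or "top" or "wrist"; returns a dict with "img" (420x560x3 uint8, blue, green, red), "fovy" (degrees; the focal length in pixels is half the picture's height over the tangent of half this angle, whatever the lens; pixels are square), "cx", "cy" (the principal point, pixels), "eye" and "orientation" of the camera in the world. Camera axes: x right, y down, z forward; pixel columns grow to the right and rows downward; lengths in mm; the calibration is good to about 2 mm. The wrist camera is an equidistant fisheye: a pixel r from the principal point sees the ray r / f radians off the axis. A picture is of the moment at which its call begins. There is no depth.
A pose or a line that the arm cannot do raises robot.MotionError and nothing moves.
- robot.hand_in(): hands the job in, once; it reports no verdict.
Readings, each from a call of its own:
- robot.current_t(): time.
- robot.current_qpos(): joint angles.
- robot.current_joint_vel(): joint speeds.
- robot.current_joint_efforts(): joint torques, N m.
- robot.current_tcp_pos(): TCP position.
- robot.current_eef_rot(): TCP orientation.
- robot.current_contact_force(): force on the tool from outside, world axes, zero at the start.
- robot.current_ft_torque(): the same for the moment, N m.
- robot.current_gripper_width(): opening from 0.0 (shut) to 1.0 (fully open).
Only numpy, scipy, OpenCV 4.12 (cv2) and the standard library are available. Lean on these libraries where they do the work, as an engineer would, in place of code of your own. Each camera call takes 0.05 s, during which the arm holds its last target. There are 200 camera calls.

### The job

Two dough hooks, mirror images of each other, lean on the drainer beside a plain beater. Lay each in a free place of the tray that already holds a hook wound the same way as it, and press it down until its shaft has snapped fully home, level, in both spring clips of that place. Leave the beater on the drainer and the hooks already in the trays as they are, and do not disturb the torch, the black dish or the wooden spatula.

Things in the scene. Friction and masses are not known exactly. Their poses are not given: they have to be found in the camera images.
- left_hook_shaft (a point): Loose, leaning on the drainer: steel dough hook, wound left-handed (mirror image of a common screw). Point on the shaft axis: middle of the plain 8 mm shaft (bare 50 mm each way), the spot to grasp; x along the shaft to the drive end, roll about x arbitrary. Spiral 37 mm across from -53 to -125 mm, disc 22 mm across at +54 mm, lugs 13 mm across at +68 mm, end at +77 mm. 100 g, centre of mass about 25 mm to the spiral side.
- beater_shaft (a point): Plain beater of two crossed wire loops, 50 mm across, on the same kind of shaft, 200 mm long, leaning on the drainer beside the hooks. Loose, stays there. Point in the middle of its shaft, x along it to the drive end.
- right_hook_shaft (a point): Loose, leaning on the drainer: steel dough hook, wound right-handed (like a common screw). Point on the shaft axis: middle of the plain 8 mm shaft (bare 50 mm each way), the spot to grasp; x along the shaft to the drive end, roll about x arbitrary. Spiral 37 mm across from -53 to -125 mm, disc 22 mm across at +54 mm, lugs 13 mm across at +68 mm, end at +77 mm. 100 g, centre of mass about 25 mm to the spiral side.
- left_sample_shaft (a point): Already in the left tray: steel dough hook, wound left-handed (mirror image of a common screw). Point on the shaft axis: middle of the plain 8 mm shaft (bare 50 mm each way), the spot to grasp; x along the shaft to the drive end, roll about x arbitrary. Spiral 37 mm across from -53 to -125 mm, disc 22 mm across at +54 mm, lugs 13 mm across at +68 mm, end at +77 mm. 100 g, centre of mass about 25 mm to the spiral side.
- right_sample_shaft (a point): Already in the right tray: steel dough hook, wound right-handed (like a common screw). Point on the shaft axis: middle of the plain 8 mm shaft (bare 50 mm each way), the spot to grasp; x along the shaft to the drive end, roll about x arbitrary. Spiral 37 mm across from -53 to -125 mm, disc 22 mm across at +54 mm, lugs 13 mm across at +68 mm, end at +77 mm. 100 g, centre of mass about 25 mm to the spiral side.
- drainer: Black drip pan, 224 x 210 x 12 mm, with a 6 mm steel wire bar along y at x = +72 mm, 87 mm up; fixed. Origin: centre of the underside, x to the bar. Two hooks and a beater lean 75 mm apart, spiral in the pan, drive end over the bar between two pins 17 mm tall, disc caught behind the bar; shafts rise about 25 degrees to +x, shaft middle 72 mm up and 47 mm before the bar. Order varies.
- tray_left: Shallow steel tray, 224 (x) by 200 (y) mm, walls 22 mm high, fixed, for hooks wound left-handed (mirror image of a common screw); such a hook is already clipped in its first place. Origin: centre of the underside. Three places side by side, 62 mm apart, shafts parallel to x, 33 mm up; each has two steel spring clips 10 mm wide along x, lips to 14 mm above the home shaft, on a grooved white bed (banks 58 mm long). A hook fits only with its spiral to the -x end.
- tray_right: Shallow steel tray, 224 (x) by 200 (y) mm, walls 22 mm high, fixed, for hooks wound right-handed (like a common screw); such a hook is already clipped in its first place. Origin: centre of the underside. Three places side by side, 62 mm apart, shafts parallel to x, 33 mm up; each has two steel spring clips 10 mm wide along x, lips to 14 mm above the home shaft, on a grooved white bed (banks 58 mm long). A hook fits only with its spiral to the -x end.
- tray_left_place1 (a point): Left tray, middle free place: where a hook's shaft point lies when home, 33 mm up; x to the drive end. Two clips 40 mm either way along x, lips 4 mm apart; laid on them (4 mm sideways at most) the shaft rests 11 mm high. Between the clips the bed has a groove 12 mm wide, its banks 2 mm above the point (shaft top 2 mm proud when home). Pushed near one end it snaps in there at about 17 N; both ends at once 24 N.
- tray_left_place2 (a point): Left tray, last free place: where a hook's shaft point lies when home, 33 mm up; x to the drive end. Two clips 40 mm either way along x, lips 4 mm apart; laid on them (4 mm sideways at most) the shaft rests 11 mm high. Between the clips the bed has a groove 12 mm wide, its banks 2 mm above the point (shaft top 2 mm proud when home). Pushed near one end it snaps in there at about 17 N; both ends at once 24 N.
- tray_right_place1 (a point): Right tray, middle free place: where a hook's shaft point lies when home, 33 mm up; x to the drive end. Two clips 40 mm either way along x, lips 4 mm apart; laid on them (4 mm sideways at most) the shaft rests 11 mm high. Between the clips the bed has a groove 12 mm wide, its banks 2 mm above the point (shaft top 2 mm proud when home). Pushed near one end it snaps in there at about 17 N; both ends at once 24 N.
- tray_right_place2 (a point): Right tray, last free place: where a hook's shaft point lies when home, 33 mm up; x to the drive end. Two clips 40 mm either way along x, lips 4 mm apart; laid on them (4 mm sideways at most) the shaft rests 11 mm high. Between the clips the bed has a groove 12 mm wide, its banks 2 mm above the point (shaft top 2 mm proud when home). Pushed near one end it snaps in there at about 17 N; both ends at once 24 N.
- torch: Kitchen blow torch on a white and red gas can, standing upright: can 68 mm across, torch head to 290 mm high, its nozzle reaching 130 mm to one side. Loose, leave alone. Origin at the centre of its foot.
- dish: Black round dish, 136 mm across and 20 mm high, with a piece of butter. Loose, leave alone. Origin at the centre of its foot.
- spatula: Wooden spatula 0.28 m long lying flat. Loose, leave alone. Origin in its middle, x along it.
Mind the look-alikes: they are no part of the job. Leave any orange or red look-alike of the part that bears right_hook_shaft alone.

How it is judged (in metres and radians):
At the end, for the whole second after the job is handed in: Left-wound hook in a free place of the left tray, right-wound one of the right tray, home in both clips: middle within 12 mm of the place's point along the shaft, 4 mm sideways, 3.5 mm in height, 0.06 rad of its direction. Hooks already clipped within 8 mm, the beater within 20 mm of the start (((x of left_hook_shaft in the frame of tray_left_place1 between -0.012 and 0.012 m and y of left_hook_shaft in the frame of tray_left_place1 between -0.004 and 0.004 m and z of left_hook_shaft in the frame of tray_left_place1 between -0.004 and 0.0035 m and angle between the x axis of left_hook_shaft and the x axis of tray_left_place1, either way round below 0.06 rad) or (x of left_hook_shaft in the frame of tray_left_place2 between -0.012 and 0.012 m and y of left_hook_shaft in the frame of tray_left_place2 between -0.004 and 0.004 m and z of left_hook_shaft in the frame of tray_left_place2 between -0.004 and 0.0035 m and angle between the x axis of left_hook_shaft and the x axis of tray_left_place2, either way round below 0.06 rad)) and ((x of right_hook_shaft in the frame of tray_right_place1 between -0.012 and 0.012 m and y of right_hook_shaft in the frame of tray_right_place1 between -0.004 and 0.004 m and z of right_hook_shaft in the frame of tray_right_place1 between -0.004 and 0.0035 m and angle between the x axis of right_hook_shaft and the x axis of tray_right_place1, either way round below 0.06 rad) or (x of right_hook_shaft in the frame of tray_right_place2 between -0.012 and 0.012 m and y of right_hook_shaft in the frame of tray_right_place2 between -0.004 and 0.004 m and z of right_hook_shaft in the frame of tray_right_place2 between -0.004 and 0.0035 m and angle between the x axis of right_hook_shaft and the x axis of tray_right_place2, either way round below 0.06 rad)) and distance of beater_shaft from where it was at the start of the episode below 0.02 m and distance of each of left_sample_shaft, right_sample_shaft from where it was at the start of the episode below 0.008 m); the robot touches nothing.
It fails at once if the torch is knocked over or shifted by more than 30 mm (angle between torch's own z axis and vertical above 0.35 rad or distance of torch from where it was at the start of the episode above 0.03 m).
It fails at once if the dish is shifted by more than 30 mm (distance of dish from where it was at the start of the episode above 0.03 m).
It fails at once if the spatula is shifted by more than 30 mm (distance of spatula from where it was at the start of the episode above 0.03 m).
It also fails if it takes over 61 s, if anything falls off the work surface, if the arm or the gripper's body presses on something with over 40 N, if the wrist force passes 120 N, or if a joint passes its speed limit or range.

## Working session

There is one attempt and no reset: what is moved stays moved. The work goes in short steps, each a Python script; the robot and the scene stay as the last script left them, time stands still between calls to the robot, and variables do not carry over. Pictures are saved under pics/ and viewed, about 8 in all and at most 12, crops included, and the job is handed in when it is done.

```bash
mkdir -p pics; ls; python3 - <<'E'
from bench import robot
import cv2
for n in("top","side"):
    d=robot.get_image(n); cv2.imwrite(f"pics/{n}0.png",d["img"]); print(n,d["fovy"],d["cx"],d["cy"],d["eye"],d["orientation"])
print(robot.current_t())
E
```

```text
pics
top 53.607318976961004 283.41694233995054 208.7045907282384 [ 425.66824211   -5.49557373 1186.07495004] [-3.09302207e+00 -5.57920520e-04 -1.59432343e+00]
side 52.608006944630795 277.60290379039 207.68254612318356 [316.69053914 721.15560276 831.83522986] [-2.35884537 -0.0091681  -2.90883373]
0.1
```

View pics/top0.png

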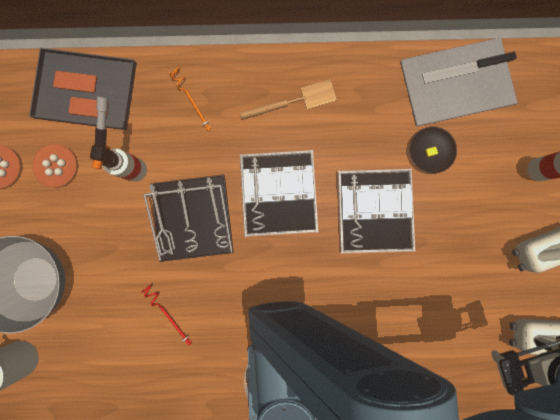

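View pics/side0.png

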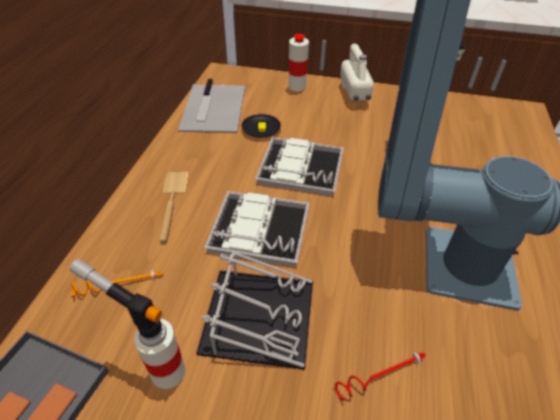

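The top view shows the beater at about (163,235) and loose hooks at (185,215) and (220,215). The trays are at (280,193) and (376,210), with samples at (257,195) and (355,210). The look-alikes are orange (190,98) and red (167,315). The windings still need a close look, so I'll use the wrist camera.

```bash
cat > h.py <<'E'
from bench import robot
import numpy as np, cv2
from scipy.spatial.transform import Rotation as R
def cam(n):
    d=robot.get_image(n); d["n"]=n; d["f"]=210/np.tan(np.radians(d["fovy"]/2)); d["R"]=R.from_euler("xyz",d["orientation"]).as_matrix(); return d
def ray(d,u,v):
    x,y=u-d["cx"],v-d["cy"]
    if d["n"]=="wrist":
        r=np.hypot(x,y)+1e-9; t=r/d["f"]; c=np.array([np.sin(t)*x/r,np.sin(t)*y/r,np.cos(t)])
    else: c=np.array([x/d["f"],y/d["f"],1])
    return d["R"]@c
def onz(d,u,v,z):
    r=ray(d,u,v); e=np.array(d["eye"]); return e+r*(z-e[2])/r[2]
def proj(d,p):
    c=d["R"].T@(np.array(p)-d["eye"])
    if d["n"]=="wrist":
        r=np.hypot(c[0],c[1])+1e-9; t=np.arctan2(r,c[2])*d["f"]; return d["cx"]+c[0]/r*t,d["cy"]+c[1]/r*t
    return d["cx"]+c[0]/c[2]*d["f"],d["cy"]+c[1]/c[2]*d["f"]
E
python3 - <<'E'
from h import *
import pickle
np.set_printoptions(precision=1,suppress=True)
d=cam("top")
for n,p,z in[("drain",(190,218),5),("bar L",(148,193),87),("bar R",(221,185),87),("t1",(280,193),22),("t2",(376,210),22),("torch",(120,162),60)]: print(n,onz(d,*p,z))
print(robot.current_eef_rot())
for i,(x,y) in enumerate([(430,230),(430,-60)]):
    robot.move_ptp([x,y,300],[np.pi,0,0] if 0 else [3.1416,0,3.1416/2*0])
    w=cam("wrist"); cv2.imwrite(f"pics/w{i}.png",w["img"]); pickle.dump(w,open(f"w{i}.pkl","wb"))
    print(w["eye"],w["orientation"],w["fovy"],robot.current_qpos())
pickle.dump(cam("top"),open("top1.pkl","wb"))
print(robot.current_t())
E
```

```text
drain [462.8 258.5   5. ]
bar L [529.2 350.6  87. ]
bar R [545.9 156.8  87. ]
t1 [526.6   1.1  22. ]
t2 [ 472.5 -266.9   22. ]
torch [618.3 435.   60. ]
[-3.1 -0.   0.3]
[497.3 228.7 485.2] [ 2.9 -0.  -1.6] 65.70646984690485 [ 0.3  0.1  1.5 -0.   1.6  1.8]
[497.1 -60.3 485.4] [ 2.9  0.  -1.6] 65.70646984690485 [-0.4 -0.   1.6  0.   1.6  1.2]
4.3
```

```bash
python3 - <<'E'
import cv2,numpy as np
a=cv2.imread("pics/w0.png");b=cv2.imread("pics/w1.png")
cv2.imwrite("pics/w01.png",np.vstack([a[:300],b[:300]]))
E
```

```text
(no output)
```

View pics/w01.png

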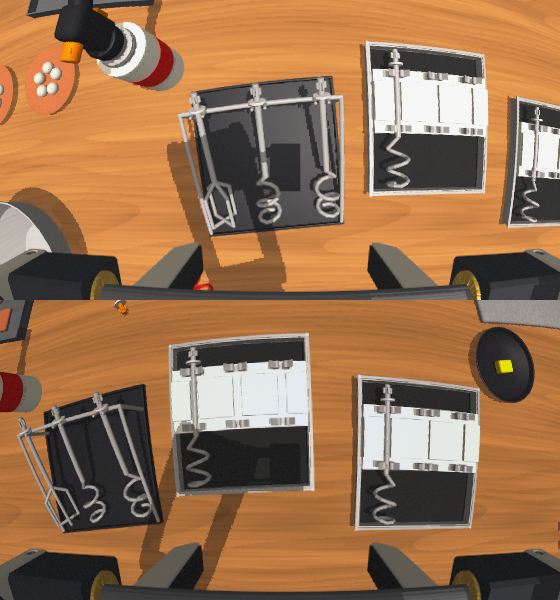

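The wrist views show the drainer with the beater at (215,195), hook A at (265,205) and hook B at (325,195). Next to it are both trays, each with its sample in the left-most place. I'll crop the spirals.

```bash
python3 - <<'E'
import cv2,numpy as np
a=cv2.imread("pics/w0.png");b=cv2.imread("pics/w1.png")
c=lambda im,u,v:cv2.resize(im[v-32:v+32,u-32:u+32],(390,290) and (290,290),interpolation=cv2.INTER_CUBIC)
cv2.imwrite("pics/sp.png",np.hstack([np.vstack([c(a,268,196),c(b,198,163)]),np.vstack([c(a,325,190),c(b,385,198)])]))
E
```

```text
(no output)
```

View pics/sp.png

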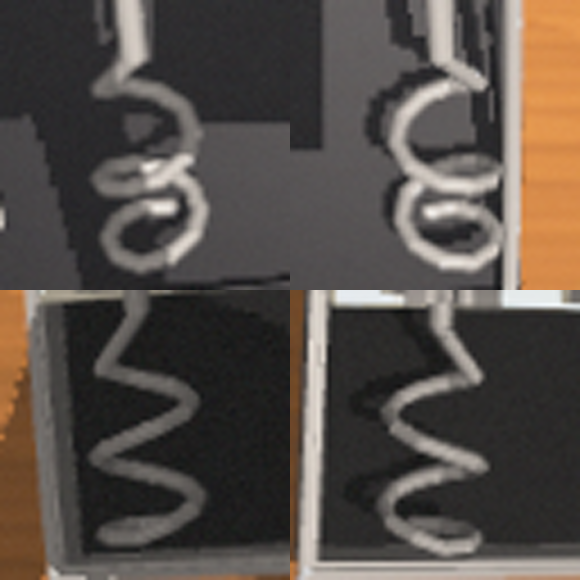

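Hook A (middle) has its long arcs on the right and hook B has them on the left. Allowing for the 25° tilt, I read A as right-wound and B as left-wound. The samples are seen too nearly square-on to tell, so I need one oblique shot from beyond them.

```bash
python3 - <<'E'
from h import *
import pickle
robot.move_ptp([620,-60,200],[3.1416,0,0])
w=cam("wrist"); pickle.dump(w,open("w2.pkl","wb")); print(w["eye"])
a=w["img"]; c=[]
for p in [(425,40,30),(370,-230,30)]:
    u,v=map(int,proj(w,p)); print(u,v)
    q=cv2.copyMakeBorder(a,60,60,60,60,cv2.BORDER_CONSTANT); c.append(cv2.resize(q[v:v+120,u:u+120],(290,290),interpolation=cv2.INTER_CUBIC))
c=np.hstack(c); b=np.zeros((420+290,580,3),np.uint8); b[:420,:560]=a; b[420:]=c
cv2.imwrite("pics/w2.png",cv2.resize(b,None,fx=.84,fy=.84,interpolation=cv2.INTER_AREA))
E
```

```text
[686.6142801  -60.16978899 385.92665164]
210 337
400 363
```

View pics/w2.png

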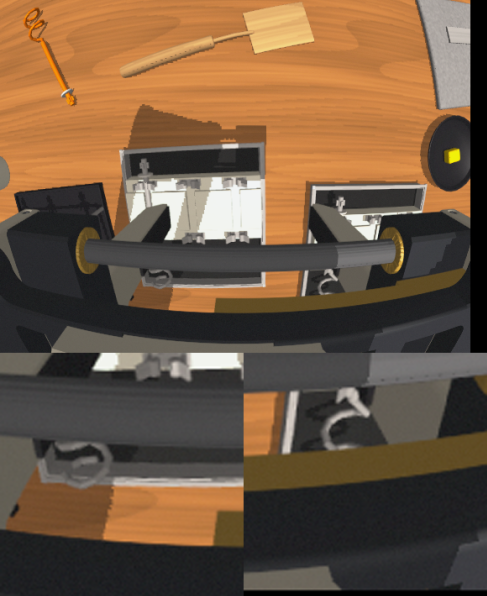

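```bash
python3 - <<'E'
from h import *
import pickle
np.set_printoptions(precision=1,suppress=True)
w1=pickle.load(open("w1.pkl","rb")); c=[]
print(robot.current_t())
for i,p in enumerate([(198,163),(385,198)]):
    s=onz(w1,*p,33); print(s)
    for dz in (300,):
        robot.move_ptp([s[0]+45+(0.2*0),s[1],dz],[3.1416,0,0])
    w=cam("wrist"); pickle.dump(w,open(f"w{3+i}.pkl","wb")); u,v=map(int,proj(w,s)); print(w["eye"],u,v)
    cv2.imwrite(f"pics/w{3+i}.png",w["img"])
    v=min(v,370);c.append(cv2.resize(w["img"][v-50:v+50,u-50:u+50],(400,400),interpolation=cv2.INTER_CUBIC))
cv2.imwrite("pics/sp2.png",np.hstack(c)); print(robot.current_t())
E
```

```text
5.2167
[458.1  63.9  33. ]
[570.1  62.6 485.4] 283 212
[ 407.5 -206.5   33. ]
[ 519.8 -207.   484.9] 285 212
7.1917
```

View pics/sp2.png

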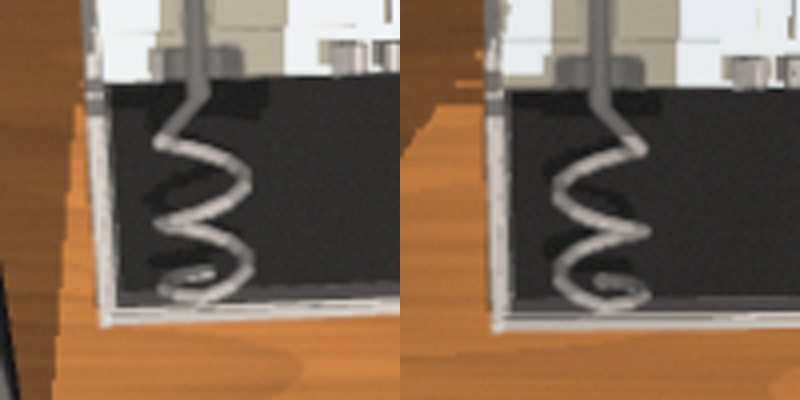

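The left crop (tray 1, y≈0) has rounded arcs on the right and cusps on the left, like hook A. The right crop (tray 2, y≈-267) is the mirror of that, like hook B. So tray 1 is the right tray for A, and tray 2 is the left tray for B. Next is measuring.

```bash
python3 - <<'E'
from h import *
import pickle
np.set_printoptions(precision=1,suppress=True)
for k,s in((3,(520,0,22)),(4,(470,-267,22))):
    w=pickle.load(open(f"w{k}.pkl","rb")); im=w["img"]
    hsv=cv2.cvtColor(im,cv2.COLOR_BGR2HSV); m=((hsv[...,1]<75)|(hsv[...,2]<50)).astype(np.uint8)
    m=cv2.morphologyEx(m,cv2.MORPH_CLOSE,np.ones((7,7)))
    n,L,st,_=cv2.connectedComponentsWithStats(m); u,v=map(int,proj(w,s)); l=L[v,u]
    print(k,u,v,st[l])
    c=max(cv2.findContours((L==l).astype(np.uint8),0,1)[0],key=cv2.contourArea)[:,0]
    P=np.array([onz(w,*p,22)[:2] for p in c],np.float32)
    print(cv2.minAreaRect(P),cv2.boxPoints(cv2.minAreaRect(P)))
w=pickle.load(open("w0.pkl","rb"))["img"]
cv2.imwrite("pics/dr.png",cv2.resize(w[70:230,175:375],None,fx=3.75,fy=3.75,interpolation=cv2.INTER_CUBIC))
a,b=[pickle.load(open(f"w{k}.pkl","rb"))["img"] for k in(3,4)]
cv2.imwrite("pics/tr.png",cv2.resize(np.hstack([a[70:250,240:400],b[70:250,240:400]]),None,fx=2.5,fy=2.5,interpolation=cv2.INTER_CUBIC))
E
```

```text
3 328 169 [     0      0    560    420 124673]
((303.1522216796875, 116.33721923828125), (1141.502197265625, 1908.5015869140625), 1.1018319129943848) [[-285.8 1059.4]
 [-249.1 -848.7]
 [ 892.1 -826.8]
 [ 855.4 1081.4]]
4 327 168 [    0    88   560   332 92167]
((132.76632690429688, -149.800048828125), (905.0800170898438, 1911.679931640625), 1.2935981750488281) [[ -341.2   795.6]
 [ -298.1 -1115.6]
 [  606.8 -1095.2]
 [  563.6   816. ]]
```

View pics/dr.png

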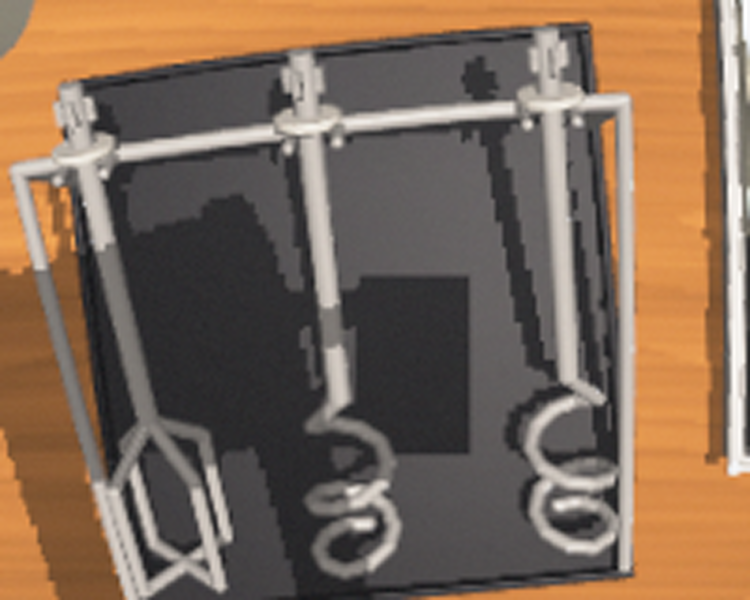

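View pics/tr.png

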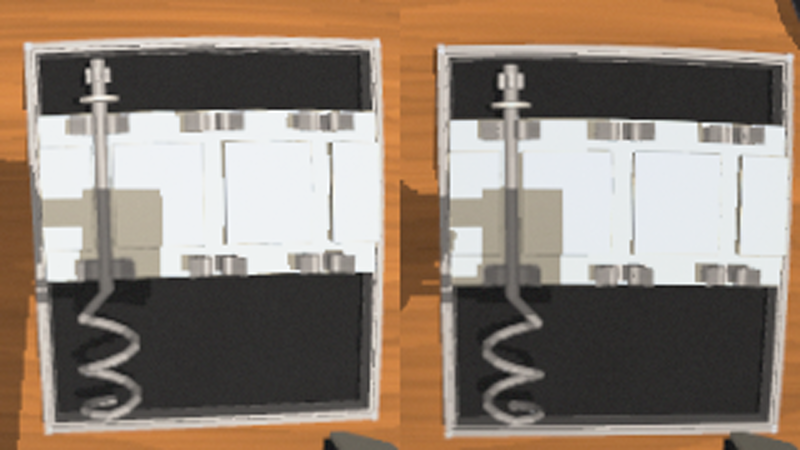

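Drainer crop: A's shaft runs from (312,140) to (338,398) and B's from (556,115) to (569,378). Tray crop: the rim corners, the clip gaps (tray 1 (210,122)/(213,265), tray 2 (621,131)/(621,275)) and the sample shafts are clear. Next step is turning these into positions.

```bash
python3 - <<'E'
from h import *
import pickle
np.set_printoptions(precision=1,suppress=True)
W={k:pickle.load(open(f"w{k}.pkl","rb")) for k in(0,3,4)}
ang=lambda a,b:np.degrees(np.arctan2(*(a-b)[[1,0]]))
for k,ox,cor,cl,sh in((3,0,[(25,43),(380,40),(47,432),(378,418)],[(210,122),(213,265),(320,121),(322,263)],[(97,60),(107,288)]),(4,400,[(438,46),(792,54),(447,437),(777,436)],[(621,131),(621,275),(731,134),(727,275)],[(511,65),(513,290)])):
    f=lambda p,z:onz(W[k],240+(p[0]-ox)/2.5,70+p[1]/2.5,z)
    C=np.array([f(p,22) for p in cor]); print("tray",k,C[:,:2].tolist(),"c",C.mean(0),"yaw",ang(C[0],C[2]),ang(C[1],C[3]),ang(C[0],C[1])+0,np.linalg.norm(C[0]-C[1]),np.linalg.norm(C[0]-C[2]))
    L=np.array([f(p,45) for p in cl]); print("place1",(L[0]+L[1])/2,ang(L[0],L[1]),np.linalg.norm(L[0]-L[1]),"place2",(L[2]+L[3])/2,ang(L[2],L[3]))
    S=np.array([f(p,33) for p in sh]); print("sample",S,ang(S[0],S[1]))
g=lambda p,z:onz(W[0],175+p[0]/3.75,70+p[1]/3.75,z)
s25=np.sin(np.radians(25))
for n,a,b in(("A",(310,122),(338,398)),("B",(555,98),(569,378))):
    P,Q=g(a,72+54*s25),g(b,72-53*s25); print(n,P,Q,"mid",(P*53+Q*54)/107,"yaw",ang(P,Q),"len",np.linalg.norm(P-Q))
P,Q=g((20,172),87),g((628,98),87); print("bar",P,Q,ang(P,Q)+0)
E
```

```text
tray 3 [[638.0573591539186, 111.70927280588289], [645.9555540172441, -93.36043048697202], [409.05632269880766, 101.92354838250415], [416.6619027293014, -102.82370659118389]] c [527.4   4.4  22. ] yaw 2.446887644214124 2.363337320622882 92.2056386848083 205.22174517023925 229.2100239954731
place1 [552.4   8.7  45. ] 1.9705085254306438 78.1853558371448 place2 [554.8 -52.6  45. ] 2.4373470278188694
sample [[626.2  70.9  33. ]
 [498.4  65.5  33. ]] 2.4278917645051084
tray 4 [[585.1575718002204, -164.4731396469557], [587.1492621712183, -369.3449546302369], [355.01573283120604, -166.81953172143747], [354.10354259438236, -371.9617808259675]] c [ 470.4 -268.1   22. ] yaw 0.58413413966612 0.6433364062050969 90.55699149021066 204.88149600458732 230.15379988131176
place1 [ 496.4 -265.3   45. ] 0.9176658071700575 78.80046500175959 place2 [ 497.2 -326.1   45. ] 0.16273645300952022
sample [[ 572.4 -205.6   33. ]
 [ 446.4 -206.7   33. ]] 0.5175565169713878
A [535.2 261.   94.8] [440.3 255.4  49.6] mid [487.3 258.2  72. ] yaw 3.3403904737454537 len 105.30022929105786
B [543.3 183.5  94.8] [447.7 172.2  49.6] mid [495.1 177.8  72. ] yaw 6.706445304503489 len 106.28621817209091
bar [523.5 359.4  87. ] [545.  158.6  87. ] 96.10616217991519
```

```bash
cat >> h.py <<'E'
T=np.radians(25); DEP=6; OFF=-15
PL={"A":(np.array([551.8,6.0]),np.radians(2.4)),"B":(np.array([495.9,-268.0]),np.radians(.6))}
HK={"A":(np.array([487.3,258.2,72]),np.radians(3.34)),"B":(np.array([495.1,177.8,72]),np.radians(6.7))}
def grasp(k):
    m,y=HK[k]; u=np.array([np.cos(y),np.sin(y),0]); z=np.array([0,0,1])
    d=u*np.cos(T)+z*np.sin(T); n=u*np.sin(T)-z*np.cos(T); g=m+OFF*d+DEP*n; o=[np.pi,-T,y]
    robot.move_gripper(.43); robot.move_ptp(g-90*n,o)
    print("stop",robot.move_linear(g,speed=120,f_stop=15)); robot.move_gripper(0)
    print("width",robot.current_gripper_width()*93,robot.current_contact_force())
    robot.move_linear(g+[3,0,130],speed=150)
def above(k,z):
    p,y=PL[k]; q=p+OFF*np.array([np.cos(y),np.sin(y)])
    robot.move_linear([*q,z],[np.pi,0,y],speed=200); return q
E
cat > g.py <<'E'
from h import *
import sys,pickle
np.set_printoptions(precision=1,suppress=True)
k=sys.argv[1]; grasp(k); above(k,200); above(k,85)
w=cam("wrist"); pickle.dump(w,open(f"c{k}.pkl","wb")); p,y=PL[k]
for s in(77,54,40): print(s,proj(w,[*(p+s*np.array([np.cos(y),np.sin(y)])),91]),"home",proj(w,[*(p+s*np.array([np.cos(y),np.sin(y)])),40]))
t=robot.get_image("side")["img"]; u,v=250,230
cv2.imwrite(f"pics/c{k}.png",np.hstack([cv2.resize(w["img"][60:300,160:420],(455,420)),cv2.resize(t[120:360,150:350],(345,414))[:420] if 0 else cv2.resize(t[120:360,150:347],(345,420))]))
print(robot.current_gripper_width()*93,robot.current_contact_force(),robot.current_ft_torque(),robot.current_t())
E
python3 g.py A
```

```text
stop False
width 0.46734541957389375 [-0.5  0.6 -0.3]
77 (np.float64(284.33988911026734), np.float64(89.97341449539223)) home (np.float64(284.46937926044404), np.float64(99.65249426989821))
54 (np.float64(284.2969865173036), np.float64(131.15274850306145)) home (np.float64(284.4360951062807), np.float64(131.8406553317577))
40 (np.float64(284.27499712097153), np.float64(156.35235105290565)) home (np.float64(284.4179200638887), np.float64(151.49724062601268))
0.3664746243242885 [-0.1  0.3 -0.9] [0.1 0.  0. ] 14.9333
```

View pics/cA.png

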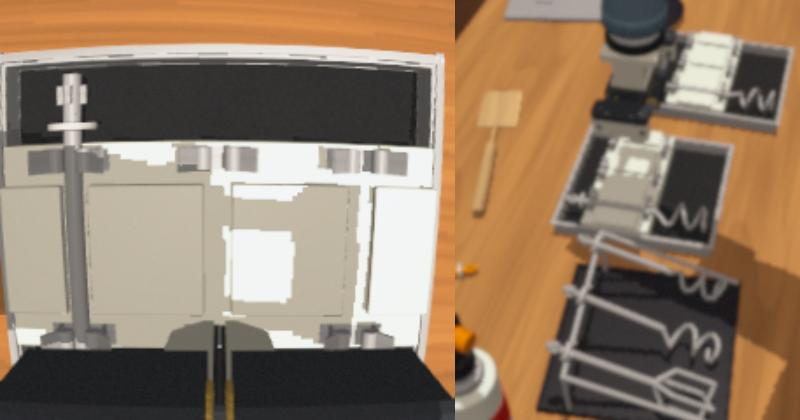

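The grip missed: the fingers shut to 0.4 mm and hook A is still leaning on the drainer in the side view. The alignment over place 1 is good, with the gap at px 284 against a predicted 284.4. I'll triangulate A's height and look again.

```bash
python3 - <<'E'
from h import *
import pickle
np.set_printoptions(precision=1,suppress=True)
W=[pickle.load(open(f"w{k}.pkl","rb")) for k in(0,1)]
def tri(a,b,w=W):
    r=[ray(w[0],*a),ray(w[1],*b)]; A=np.stack([r[0],-r[1]],1); e=[np.array(x["eye"]) for x in w]
    t=np.linalg.lstsq(A,e[1]-e[0],rcond=None)[0]; p,q=e[0]+t[0]*r[0],e[1]+t[1]*r[1]; return (p+q)/2,np.linalg.norm(p-q)
c=lambda u,v:(175+u/3.75,70+v/3.75)
for n,a,b in(("A disc",c(310,122),(58,110)),("A sp",c(338,398),(88,183)),("B disc",c(555,98),(99,102)),("B sp",c(569,378),(128,180))): print(n,*tri(a,b))
above("A",200); robot.move_linear([430,220,260],[np.pi,0,np.radians(5)],speed=250)
w=cam("wrist"); pickle.dump(w,open("w5.pkl","wb"))
cv2.imwrite("pics/w5.png",cv2.resize(w["img"][60:245,170:417],(800,600),interpolation=cv2.INTER_CUBIC)); print(w["eye"],robot.current_t())
E
```

```text
A disc [542.7 260.6  95.3] 15.030123363839829
A sp [436.  256.5  31.6] 3.7862974749078173
B disc [547.  183.8  99.4] 8.51783649869713
B sp [442.8 171.6  46.2] 9.08178697056063
[496.9 224.6 444.6] 16.85
```

View pics/w5.png

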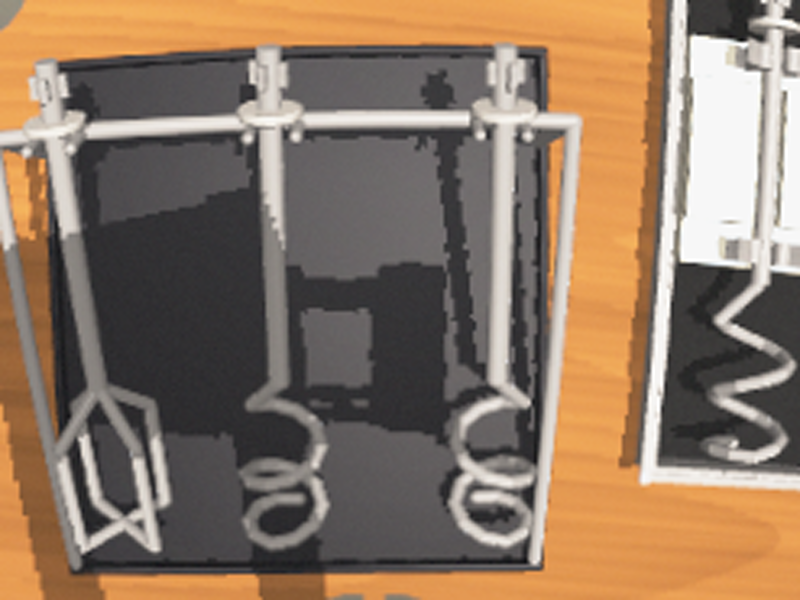

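```bash
sed -i 's/DEP=6/DEP=13/' h.py; python3 - <<'E'
from h import *
import pickle
np.set_printoptions(precision=1,suppress=True)
w=pickle.load(open("w5.pkl","rb")); g=lambda p,z:onz(w,170+p[0]/3.239,60+p[1]/3.243,z)
s=np.sin(T); o=""
for n,a,b in(("A",(267,113),(277,392)),("B",(504,110),(500,385))):
    P,Q=g(a,72+54*s),g(b,72-53*s); m=(P*53+Q*54)/107; y=np.arctan2(*(P-Q)[[1,0]]); print(n,P,Q,m,np.degrees(y)); o+=f"HK['{n}']=(np.array([{m[0]:.1f},{m[1]:.1f},72]),{y:.4f})\n"
open("h.py","a").write(o)
E
python3 g.py A
```

```text
A [535.9 262.5  94.8] [436.1 255.4  49.6] [485.5 258.9  72. ] 4.092037952132039
B [543.9 185.1  94.8] [446.2 171.3  49.6] [494.6 178.1  72. ] 8.038906034044079
stop False
width 0.23893253058586367 [-0.4  0.3 -0.6]
77 (np.float64(284.33231335454536), np.float64(89.96083396534254)) home (np.float64(284.4640203851538), np.float64(99.64146067270183))
54 (np.float64(284.2896126905788), np.float64(131.1436257450938)) home (np.float64(284.4308926993178), np.float64(131.83174125153946))
40 (np.float64(284.26778423131043), np.float64(156.34537437073402)) home (np.float64(284.41282891132414), np.float64(151.48963286173958))
0.2282435268869769 [-0.3  0.6  0.3] [0. 0. 0.] 23.4583
```

Missed again. I'll go to the grasp pose once more, log the actual pose, take pictures there, and go deeper automatically if it closes empty.

```bash
python3 - <<'E'
from h import *
np.set_printoptions(precision=2,suppress=True)
m,y=HK["A"]; u=np.array([np.cos(y),np.sin(y),0]); z=np.array([0,0,1])
d=u*np.cos(T)+z*np.sin(T); n=u*np.sin(T)-z*np.cos(T); g=m+OFF*d+DEP*n; o=[np.pi,-T,y]
above("A",200); robot.move_gripper(.43); print("w",robot.current_gripper_width()*93)
robot.move_ptp(g-60*n,o); print("stop",robot.move_linear(g,speed=120))
print("cmd",g,"got",robot.current_tcp_pos(),robot.current_eef_rot(),o,robot.current_contact_force())
W,S,P=[cam(x) for x in("wrist","side","top")]
import pickle; pickle.dump([W,S,P],open("dbg.pkl","wb"))
robot.move_gripper(0); print("w",robot.current_gripper_width()*93,robot.current_contact_force())
S2=cam("side"); print(robot.current_t())
su,sv=map(int,proj(S,g)); print(proj(S,m),su,sv,proj(W,g),proj(W,m),proj(P,m))
c=lambda D:cv2.resize(D["img"][sv-65:sv+65,su-85:su+85],(400,300),interpolation=cv2.INTER_CUBIC)
wi=cv2.resize(W["img"][60:360,80:480],(400,300)); pu,pv=map(int,proj(P,m)); t=cv2.resize(P["img"][pv-60:pv+60,pu-80:pu+80],(400,300),interpolation=cv2.INTER_CUBIC)
cv2.imwrite("pics/dbg.png",np.vstack([np.hstack([c(S),c(S2)]),np.hstack([wi,t])]))
E
```

```text
w 39.70104233626721
stop False
cmd [477.42 258.32  53.88] got [478.03 257.88  54.03] [ 3.14 -0.44  0.07] [3.141592653589793, np.float64(-0.4363323129985824), 0.0714] [-0.35  0.19 -0.79]
w 0.4169259507862786 [-1.21 -0.16 -0.46]
27.7417
(np.float64(246.5237880262426), np.float64(298.599836642439)) 250 303 (np.float64(283.02524850050764), np.float64(246.2192552030832)) (np.float64(282.83210072677264), np.float64(228.6909147719656)) (np.float64(184.14231897072054), np.float64(208.909842810488))
```

View pics/dbg.png

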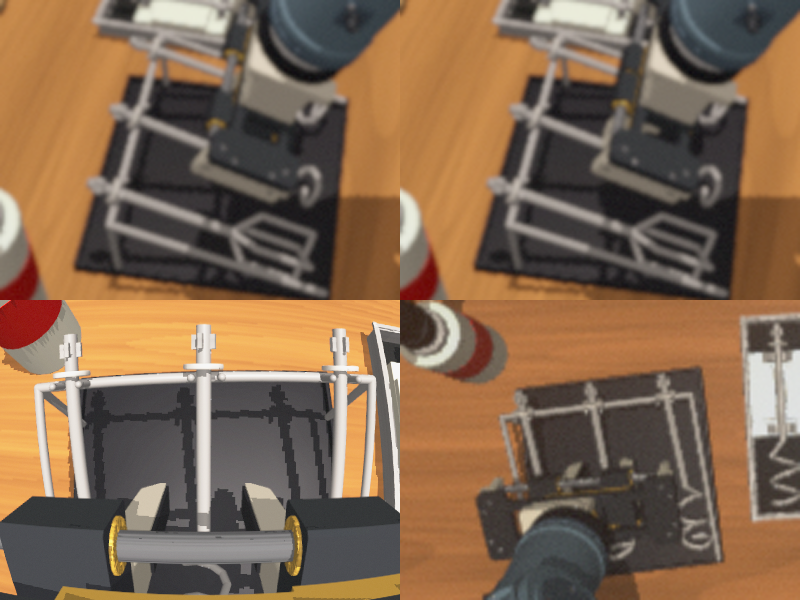

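```bash
python3 - <<'E'
from h import *
import pickle
np.set_printoptions(precision=1,suppress=True)
W,S,P=pickle.load(open("dbg.pkl","rb")); w5=pickle.load(open("w5.pkl","rb"))
m,y=HK["A"]; u=np.array([np.cos(y),np.sin(y),0]); d=u*np.cos(T)+np.array([0,0,np.sin(T)]); n=u*np.sin(T)-np.array([0,0,np.cos(T)]);g=m+OFF*d+DEP*n; j=np.cross(d,n)
print("cam",W["eye"],W["R"][:,2]);print("tips",proj(W,g+20*j),proj(W,g-20*j),proj(W,g+37*j))
for s in(77,54,30,0,-15,-53): print(s,"W",np.array(proj(W,m+s*d)),"S",np.array(proj(S,m+s*d)),"dist",np.linalg.norm(m+s*d-W["eye"]))
gr=cv2.cvtColor(W["img"],cv2.COLOR_BGR2GRAY).astype(float)
for v in range(135,300,8):
    r=gr[v]; th=(r[283]+np.median(r[260:275]))/2; a=283
    while r[a]>th:a-=1
    b=283
    while r[b]>th:b+=1
    print(v,int(r[283]),"edges",a,b,b-a-1,end=" | ")
print()
def tri(a,A,b,B):
    r=[ray(A,*a),ray(B,*b)]; t=np.linalg.lstsq(np.stack([r[0],-r[1]],1),np.array(B["eye"])-A["eye"],rcond=None)[0]
    p,q=A["eye"]+t[0]*r[0],B["eye"]+t[1]*r[1]; return (p+q)/2,np.linalg.norm(p-q)
print("disc",tri((283,128),W,(252.4,94.8),w5),"tip",tri((283,85),W,(252.4,73.9),w5),"disc WS",tri((283,128),W,(215,285),S))
E
```

```text
cam [459.7 255.9 250.3] [ 0.2  0.  -1. ]
tips (np.float64(250.12300402638635), np.float64(246.1190278839327)) (np.float64(315.96684872429427), np.float64(246.09825824753696)) (np.float64(222.68010078274386), np.float64(245.86574999874273))
77 W [282.6  86.7] S [212.4 284.9] dist 174.35392970939068
54 W [282.6 129.7] S [222.7 289. ] dist 172.54281176163383
30 W [282.7 174.7] S [233.4 293.3] dist 173.90639680413375
0 W [282.8 228.7] S [246.5 298.6] dist 180.14980168703934
-15 W [282.9 254. ] S [253.  301.2] dist 185.02488791273728
-53 W [283.1 311.3] S [269.3 307.8] dist 201.88659274916162
135 153 edges 283 283 -1 | 143 232 edges 276 291 14 | 151 231 edges 276 291 14 | 159 231 edges 276 291 14 | 167 231 edges 276 291 14 | 175 230 edges 276 291 14 | 183 230 edges 276 291 14 | 191 229 edges 276 291 14 | 199 229 edges 276 291 14 | 207 229 edges 276 291 14 | 215 229 edges 276 291 14 | 223 229 edges 276 291 14 | 231 229 edges 276 291 14 | 239 228 edges 276 291 14 | 247 228 edges 276 291 14 | 255 228 edges 276 291 14 | 263 227 edges 277 290 12 | 271 228 edges 277 289 11 | 279 149 edges 277 290 12 | 287 228 edges 277 287 9 | 295 117 edges 283 283 -1 | 
disc (array([536. , 262.5,  93.5]), np.float64(0.39754458419086436)) tip (array([557.6, 263.8, 102.4]), np.float64(0.10612916408668073)) disc WS (array([544.5, 260.6,  94.6]), np.float64(16.714967274989572))
```

```bash
python3 - <<'E'
from h import *
import pickle
np.set_printoptions(precision=2,suppress=True,linewidth=200)
w=cam("wrist"); pickle.dump(w,open("w6.pkl","wb")); g=cv2.cvtColor(w["img"],cv2.COLOR_BGR2GRAY)
for v in list(range(120,240,24))+list(range(240,300,6)): print(v,g[v,243:325:3])
print(robot.current_tcp_pos(),robot.current_gripper_width()*93,robot.current_contact_force(),robot.current_ft_torque(),robot.current_t())
E
```

```text
120 [188 188 189 188 187 186 186 185 184 183 182 176 188 218 235 223 173 174 173 171 171 171 170 170 171 171 173 175]
144 [ 65  66  65  67  64  66  67  67  67  67  68  75 185 220 232 222 159  72  68  72  71  71  70  71  71  72  71  71]
168 [ 66  69  71  72  68  46  47  47  47  48  49  53 188 218 230 222 151  79  79  79  79  80  80  80  79  80  75  77]
192 [ 75  77  79  78  79  81  78  49  50  51  51  84 188 219 228 222 151  88  86  88  86  86  88  87  87  87  88  87]
216 [ 80  83  83  84  87  85  86  76  50  51  54  90 186 218 229 221 146  96  95  95  96  96  96  94  95  97  96  95]
240 [ 85  87  88  90  90  92  93  93  54  57  55 100 185 218 227 220 145 104 105 103 105 103 104 105 105 105 103 104]
246 [ 86  89  89  91  91  95  94 115 186 196 197 196 196 143 160 128 196 196 197 196 185 114 105 106 106 106 106 107]
252 [ 88  90  92  56  58 193 195 195 197 197 196 194 196 100  95  94 196 196 197 195 197 196 196 198 107 107 108 109]
258 [ 84  88  54  57 181 196 196 196 196 195 197 196 195  87  95  82 197 174 149 178 195 195 194 192 197 110 110 110]
264 [ 55  55  54  56  52  55  56  54  54  53  55  55 133  56  92  55 135  55  54  53  54  53  52  52  54  53  53  54]
270 [ 54  54  55  56  54  55  54  55  52  54  54  54 133  37  92  40 133  52  54  54  55  51  53  54  54  53  53  56]
276 [ 54  55  55  54  52  55  55  54  52  55  54  52 122  40  91  37 129  55  54  56  55  53  57  55  54  55  57  56]
282 [ 55  54  55  52  55  53  55  52  55  52  52  53 155  66  94  61 151  51  55  53  54  54  53  53  52  53  54  53]
288 [ 54  56  55  53  52  56  54  53  52  55  52  50 179  74  91  78 162  51  44  44  42  52  53  53  54  52  54  53]
294 [ 79  76  78  76  78  78  76  77  79  78  78  72 201 104  97  89 195  72  78  78  81  77  79  77  78  79  78  79]
[477.4  258.29  53.84] 0.1978112190916595 [ 0.11 -0.28 -0.63] [-0.03  0.25  0.01] 27.7917
```

The closed fingers show beige tips about 8 mm apart with dark pads further up, and the shaft hasn't moved. So the bare fingertips have an 8 mm recess and the pads only start about 15 mm back. That means gripping at the true grasp point, 19 mm deep. When pressing, I'll turn the tool 90° so the shaft can't slip into the slot between the tips.

```bash
sed -i 's/DEP=13/DEP=19/' h.py; python3 - <<'E'
from h import *
np.set_printoptions(precision=2,suppress=True)
m,y=HK["A"]; u=np.array([np.cos(y),np.sin(y),0]); z=np.array([0,0,1])
d=u*np.cos(T)+z*np.sin(T); n=u*np.sin(T)-z*np.cos(T); g=m+OFF*d+DEP*n
robot.move_gripper(.25); robot.move_linear(g,speed=60,f_stop=15); robot.move_gripper(0)
w=robot.current_gripper_width()*93; print(w)
if w>5:
    robot.move_linear(g+[3,0,110],speed=150); above("A",165); print(robot.current_gripper_width()*93,robot.current_contact_force(),robot.current_ft_torque())
print(robot.current_tcp_pos(),robot.current_t())
E
```

```text
0.7843173446458
[479.97 258.72  49.18] 29.2417
```

```bash
python3 - <<'E'
from h import *
np.set_printoptions(precision=2,suppress=True)
m,y=HK["A"]; u=np.array([np.cos(y),np.sin(y),0]); z=np.array([0,0,1])
d=u*np.cos(T)+z*np.sin(T); n=u*np.sin(T)-z*np.cos(T)
import pickle
for D in(25,31):
    g=m+OFF*d+D*n
    robot.move_gripper(.2); print(D,robot.move_linear(g,speed=80,f_stop=15)); robot.move_gripper(0)
    w=robot.current_gripper_width()*93; print(w,robot.current_tcp_pos(),robot.current_contact_force(),robot.current_t())
    if w>3: break
W=cam("wrist"); pickle.dump(W,open("w7.pkl","wb")); gr=cv2.cvtColor(W["img"],cv2.COLOR_BGR2GRAY)
for v in range(180,300,6): print(v,gr[v,255:318:3])
c=cv2.resize(W["img"][60:320,170:400],(530,600),interpolation=cv2.INTER_CUBIC); cv2.imwrite("pics/w7.png",c)
E
```

```text
25 False
6.728059304506667 [482.42 258.7   43.  ] [ 0.31  0.59 -0.39] 30.4
180 [ 49  49  61  51  49  52  50  50 167 213 225 228 211  79  74  82  85  84
  85  83  84]
186 [ 47  61  73  46  50  50  66  73 167 215 225 228 210  88  86  86  86  86
  87  86  85]
192 [ 79  80  82  51  50  52  69  84 167 213 225 228 210  90  88  89  89  88
  87  87  89]
198 [ 80  83  84  52  50  52  71  88 168 214 225 229 208  90  90  90  89  91
  89  91  88]
204 [ 84  83  86  52  53  52  66  88 167 214 225 229 206  92  92  90  94  92
  93  93  93]
210 [ 86  88  86  74  53  51  49  89 167 214 226 228 205  93  93  95  94  95
  94  92  93]
216 [ 84  85  87  53  53  53  57  91 168 215 224 227 204  96  95  95  96  96
  97  95  95]
222 [ 87  86  89  54  53  55  54  90 167 215 225 227 203  96  97  98  97  99
  97  98  97]
228 [ 87  87  90  91  54  55  55  78 168 215 226 227 202 100 102  99 101  99
 100 101 101]
234 [ 87  90  91  83  55  52  55  96 168 215 225 229 200 101 101 103 101 101
 101 102 101]
240 [ 90  90  90  80  54  57  56  98 169 214 226 228 198 104 103 103 102 103
 103 103 103]
246 [ 92 111 189 197 196 197 198 120 167 214 226 227 199 112 197 198 196 197
 187 113 105]
252 [195 198 198 197 197 197 197  63 144 215 226 226 170  61 196 198 197 196
 197 197 197]
258 [198 197 196 197 196 198 196  38 142 216 225 227 108  47 198 197 196 196
 196 197 195]
264 [ 54  54  55  54 197 196 149  39 105 140 144 145 107  36 149 148 147  53
  55  55  56]
270 [ 54  55  53  52 196 182 165  39 105 141 145 146 108  39 137 148 148  48
  54  54  55]
276 [ 53  53  54  50 188 148 129  38 106 141 147 145 105  38 128 149 139  54
  54  55  52]
282 [ 53  55  55 156 136 148 104  40 114 141 146 145 113  40 101 149  95 153
  56  54  52]
288 [ 54  54  53 177 136 151  57  37 124 141 146 145 122  38  53 148 110 193
  54  54  55]
294 [ 78  76  55 205 119  98  99  99  97  98  98  97  96  99  97  73  91 135
  51  78  79]
```

View pics/w7.png

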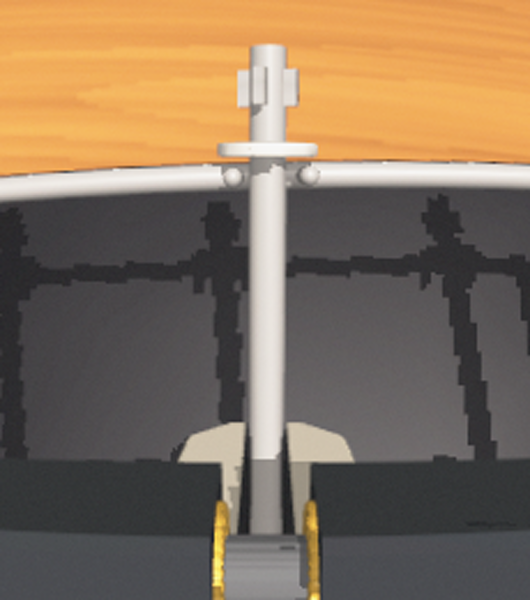

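The grip now holds something: width 6.7 mm at 25 mm commanded depth, and w7 shows the shaft between the dark pads, from (267,150) to (267,530). So the shaft sits lower against the fingers than the 72 mm figure implied. I'll seat it 3 mm deeper and carry on.

```bash
sed -i 's/DEP=19/DEP=28/' h.py; cat >> h.py <<'E'
def lay(k):
    q=above(k,70); c=robot.move_linear([*q,35.5],speed=60,f_stop=6); z=robot.current_tcp_pos()[2]
    print("lay",c,z,robot.current_contact_force(),robot.current_gripper_width()*93)
    return q,z
def release(q):
    robot.move_gripper(.16); robot.move_gripper(.3); z=robot.current_tcp_pos()[2]; robot.move_linear([*q,z+40],speed=120); robot.move_gripper(0)
def press(k,s,z0=58,ptp=True):
    p,y=PL[k]; q=p+s*np.array([np.cos(y),np.sin(y)]); o=[np.pi,0,y+np.pi/2]
    if ptp: robot.move_ptp([*q,z0+12],o)
    else: robot.move_linear([*q,z0],o,speed=100)
    c=robot.move_linear([*q,36],speed=50,f_stop=38); print("press",s,c,robot.current_tcp_pos()[2],robot.current_contact_force()[2],robot.current_t())
E
python3 - <<'E'
from h import *
import pickle
np.set_printoptions(precision=2,suppress=True)
m,y=HK["A"]; u=np.array([np.cos(y),np.sin(y),0]); z=np.array([0,0,1])
d=u*np.cos(T)+z*np.sin(T); n=u*np.sin(T)-z*np.cos(T); g=m+OFF*d+DEP*n
robot.move_gripper(.2); robot.move_linear(g,speed=80,f_stop=15); robot.move_gripper(0)
w=robot.current_gripper_width()*93; print(w)
if w>4:
    robot.move_linear(g+[2,0,105],speed=180); print("lift",robot.current_gripper_width()*93)
    above("A",140); q=above("A",75)
    print(robot.current_gripper_width()*93,robot.current_contact_force(),robot.current_ft_torque())
    W=cam("wrist"); pickle.dump([W,cam("side"),cam("top")],open("hA.pkl","wb")); gr=cv2.cvtColor(W["img"],cv2.COLOR_BGR2GRAY)
    for v in range(60,250,8): print(v,gr[v,255:318:3])
print(robot.current_tcp_pos(),robot.current_t())
E
```

```text
6.807705060788812
lift 6.9760750056845415
7.0933601757292095 [-1.04  0.21 -1.06] [ 0.05 -0.04 -0.  ]
60 [149 147 147 150 148 150 151 149 150 148 149 149 149 149 149 149 151 152
 155 156 155]
68 [159 159 160 161 161 163 162 164 164 164 164 164 164 165 164 165 165 163
 163 163 163]
76 [150 151 151 149 150 150 150 149 150 149 150 148 148 147 148 148 149 147
 148 147 146]
84 [225 224 226 227 227 228 229 228 139 184 217 218 192 151 231 231 232 231
 232 232 232]
92 [104 109 112 117 119 123 194 199 163 197 131 220 193 199 199 121 108 108
 100  97  89]
100 [ 53  50  45  36  35  36 194 199 164 199 134 220 191 200 202  49  52  49
  49  51  53]
108 [ 49  35  35  34  35  35  36  51 143 187 219 219 190  88  47  51  49  50
  52  49  50]
116 [ 51  52  36  35  37  37  50  51 144 187 220 219 190  93  53  51  51  47
  51  52  52]
124 [ 33  34  37 121 173 207 220 229 235 240 243 244 244 240 236 232 218 194
  49  49  51]
132 [ 52  52  34  35  36  50  50  50 146 188 220 219 188  94  52  52  52  50
  51  51  52]
140 [238 229 228 173 174 175 196 237 147 189 221 218 190 219 235 234 233 231
 227 224 219]
148
[... 509 characters left out ...]
166 194 191 191 191
 192 192 192]
196 [190 190 191 189 190 191 191 168 107 122 129 127 115 169 245 246 245 245
 242 243 245]
204 [189 189 189 189 189 189 189 168 109 120 127 128 114 169 234 245 246 245
 246 246 245]
212 [189 189 187 188 188 188 189 169 109 124 128 128 113 183 234 246 246 246
 245 245 246]
220 [188 187 187 188 188 187 189 167 108 122 128 127 113 181 246 245 245 245
 246 245 245]
228 [187 188 188 185 186 188 187 165 108 122 126 126 112 179 188 245 246 245
 246 245 246]
236 [187 187 187 186 186 187 186 164 109 122 126 126 113 180 245 245 241 241
 242 246 246]
244 [183 182 182 170 120 109 110 156 110 122 126 125 113 157 109 112 128 211
 235 242 244]
[538.16   5.38  76.77] 34.325
```

Hook A is held (-1.06 N). Its disc is about 43 px wide, which puts the shaft about 18 mm behind the TCP, and it sits about 4 mm forward. The fingertips will reach the banks with the shaft about 9 mm above its rest height, so I'll release narrowly there to guide it onto the clips. Then I'll probe and press.

```bash
sed -i 's/^OFF.*//' h.py; cat >> h.py <<'E'
def probe(k,s):
    p,y=PL[k]; q=p+s*np.array([np.cos(y),np.sin(y)]); robot.move_ptp([*q,66],[np.pi,0,y+np.pi/2])
    c=robot.move_linear([*q,40],speed=60,f_stop=5); z=robot.current_tcp_pos()[2]; print("probe",c,z,robot.current_t()); return z
E
cat > lay.py <<'E'
from h import *
import sys
np.set_printoptions(precision=2,suppress=True)
k,dx=sys.argv[1],float(sys.argv[2])
p,y=PL[k]; q=p+(OFF+dx)*np.array([np.cos(y),np.sin(y)])
robot.move_linear([*q,60],[np.pi,0,y],speed=100)
c=robot.move_linear([*q,35.5],speed=50,f_stop=6); print("lay",c,robot.current_tcp_pos(),robot.current_contact_force())
robot.move_gripper(.12); print(robot.current_gripper_width()*93); robot.move_gripper(.3)
robot.move_linear([*q,70],speed=150); robot.move_gripper(0)
z=probe(k,0)
if 45<z<51: press(k,0,ptp=False) if 0 else print(robot.move_linear([*p,36],speed=50,f_stop=38),robot.current_tcp_pos(),robot.current_contact_force()[2])
print(robot.current_t())
E
python3 lay.py A -4
```

```text
lay False [532.73   5.21  35.26] [-0.54  0.16 -1.24]
11.100668232702224
probe False 39.60486233480743 39.125
39.125
```

```bash
python3 - <<'E'
from h import *
import pickle
W=cam("wrist"); S=cam("side"); pickle.dump([W,S],open("pA.pkl","wb"))
p,y=PL["A"]; u=np.array([np.cos(y),np.sin(y)]); v=np.array([-u[1],u[0]])
g=cv2.cvtColor(W["img"],cv2.COLOR_BGR2GRAY)
print(W["eye"])
# gray map on plane z=44: rows = s, cols = lateral
for z in (40,):
  print("    t:",list(range(-30,34,4)))
  for s in list(range(96,44,-3))+list(range(-48,-135,-6)):
    r=[]
    for t in range(-30,34,4):
        a,b=proj(W,[*(p+s*u+t*v),z]); a,b=int(round(a)),int(round(b)); r.append(int(g[b,a]) if 0<=a<560 and 0<=b<420 else -1)
    print(s,r)
E
```

```text
[548.68371048  72.41836744 224.96645309]
    t: [-30, -26, -22, -18, -14, -10, -6, -2, 2, 6, 10, 14, 18, 22, 26, 30]
96 [176, 175, 176, 177, 176, 176, 177, 177, 177, 177, 177, 177, 179, 179, 178, 178]
93 [160, 178, 179, 180, 178, 185, 186, 186, 186, 186, 186, 185, 186, 180, 181, 176]
90 [169, 179, 180, 180, 180, 182, 181, 181, 181, 180, 184, 184, 183, 187, 184, 184]
87 [38, 188, 188, 189, 190, 191, 191, 189, 191, 192, 192, 192, 194, 193, 193, 192]
84 [40, 57, 191, 191, 185, 185, 183, 185, 180, 182, 180, 180, 171, 178, 117, 176]
81 [37, 39, 154, 238, 238, 237, 157, 156, 157, 156, 154, 158, 157, 155, 156, 155]
78 [41, 40, 41, 232, 233, 221, 147, 158, 157, 156, 162, 157, 155, 160, 154, 165]
75 [42, 41, 41, 41, 99, 99, 99, 160, 140, 96, 95, 96, 96, 96, 98, 99]
72 [43, 40, 37, 40, 40, 103, 228, 159, 141, 96, 96, 95, 96, 97, 94, 96]
69 [39, 41, 39, 38, 40, 41, 226, 161, 141, 156, 43, 44, 45, 44, 45, 47]
66 [40, 39, 39, 39, 38, 37, 231, 160, 140, 154, 46, 43, 43, 46, 41, 45]
63 [40, 39, 39, 38, 40, 39, 76, 163, 137, 158, 44, 40, 46, 43, 45, 45]
60 [38, 41, 39, 39, 39, 38, 63, 163, 136, 52, 
[... 808 characters left out ...]
 45]
-84 [40, 40, 64, 123, 118, 64, 64, 61, 63, 63, 61, 62, 49, 45, 45, 63]
-90 [61, 65, 65, 126, 98, 63, 61, 64, 58, 42, 44, 60, 60, 61, 62, 63]
-96 [64, 63, 66, 117, 145, 118, 63, 63, 66, 139, 140, 99, 75, 62, 61, 64]
-102 [64, 63, 66, 64, 66, 223, 233, 241, 241, 201, 198, 148, 44, 42, 39, 42]
-108 [66, 62, 63, 63, 86, 140, 125, 65, 63, 65, 63, 65, 63, 62, 63, 60]
-114 [92, 99, 100, 103, 139, 101, 99, 126, 153, 133, 107, 97, 100, 99, 97, 97]
-120 [150, 147, 142, 169, 98, 145, 163, 181, 100, 98, 155, 112, 98, 98, 98, 140]
-126 [236, 238, 239, 220, 140, 236, 236, 233, 225, 237, 238, 108, 185, 228, 237, 234]
-132 [165, 177, 179, 179, 227, 212, 178, 151, 111, 148, 193, 178, 180, 179, 179, 178]
```

The hook lies straight over place 1: shaft centred at t≈0, disc at s≈55, spiral start at about -54. I'll continue the press downward under force guard to find contact.

```bash
python3 - <<'E'
from h import *
p,y=PL["A"]
print(robot.move_linear([*p,36],speed=50,f_stop=5),robot.current_tcp_pos()[2],robot.current_contact_force()[2])
print(robot.move_linear([*p,26],speed=40,f_stop=38),robot.current_tcp_pos()[2],robot.current_contact_force()[2])
W=cam("wrist"); import pickle; pickle.dump(W,open("pA2.pkl","wb"))
robot.move_linear([*p,60],speed=150)
print(robot.current_t())
E
```

```text
False 35.88188286903091 -0.19721859900156072
False 26.56764808037941 7.115020334184178
40.3
```

Contact starts at a reported z≈27, about 20 mm lower than expected. That matches the grasp misses: the shut fingertips really end about 20 mm short of the reported TCP. So the shaft rests at 44 mm on the clips, and home corresponds to a reported z≈16.

```bash
python3 - <<'E'
from h import *
p,y=PL["A"]
robot.move_linear([*p,30],speed=150)
for i in range(2):
    c=robot.move_linear([*p,15.5],speed=40,f_stop=40); z=robot.current_tcp_pos()[2]; print(c,z,robot.current_contact_force()[2],robot.current_t())
    if not c or z<19: break
E
```

```text
False 16.205650596958186 3.740899873613162 41.1583
```

The press reached z=16.2 with the force collapsing to 3.7 N, which suggests it snapped home. I'll take a picture on the way out for a numeric check and do hook B with the corrected heights.

```bash
cat > b.py <<'E'
from h import *
import pickle
np.set_printoptions(precision=2,suppress=True)
p,y=PL["A"]; robot.move_linear([*p,39.6],speed=150); pickle.dump(cam("wrist"),open("pA3.pkl","wb")); robot.move_linear([*p,100],speed=200)
m,y=HK["B"]; u=np.array([np.cos(y),np.sin(y),0]); z=np.array([0,0,1])
d=u*np.cos(T)+z*np.sin(T); n=u*np.sin(T)-z*np.cos(T); g=m+OFF*d+25.5*n; o=[np.pi,-T,y]
robot.move_ptp(g-60*n,o); robot.move_gripper(.2)
print(robot.move_linear(g,speed=120,f_stop=15),robot.current_tcp_pos(),g); robot.move_gripper(0); w=robot.current_gripper_width()*93; print("w",w,robot.current_t())
if w<4:
    robot.move_gripper(.2); robot.move_linear(g+3*n,speed=80,f_stop=15); robot.move_gripper(0); w=robot.current_gripper_width()*93; print("w",w)
if w>4:
    robot.move_linear(g+[2,0,80],speed=180)
    p,y=PL["B"]; q=p+(OFF-4)*np.array([np.cos(y),np.sin(y)])
    robot.move_linear([*q,80],[np.pi,0,y],speed=260); robot.move_linear([*q,40],speed=120)
    W=cam("wrist"); pickle.dump(W,open("hB.pkl","wb")); print(robot.current_gripper_width()*93,robot.current_contact_force(),robot.current_ft_torque())
print(robot.current_t())
E
python3 b.py
cat > mp.py <<'E'
from h import *
import pickle,sys
def mp(W,k,z,S,tt=range(-30,34,4)):
    p,y=PL[k]; u=np.array([np.cos(y),np.sin(y)]); v=np.array([-u[1],u[0]]); g=cv2.cvtColor(W["img"],cv2.COLOR_BGR2GRAY); print("t",list(tt))
    for s in S:
        r=[]
        for t in tt:
            a,b=map(lambda x:int(round(x)),proj(W,[*(p+s*u+t*v),z])); r.append(int(g[b,a]) if 0<=a<560 and 0<=b<420 else -1)
        print(s,r)
E
python3 - <<'E'
from mp import *
for f in("pA","pA3"):
    W=pickle.load(open(f+".pkl","rb")); W=W[0] if f=="pA" else W; print(f,W["eye"]); mp(W,"A",33,(78,75,62,58,54,50,48,-48,-52,-56),range(-10,12))
print("B"); mp(pickle.load(open("hB.pkl","rb")),"B",68,range(90,20,-3))
E
```

```text
False [491.67 177.72  42.55] [491.81 177.71  42.55]
w 6.924031619617632 45.0917
6.712523634644312 [ 0.64 -0.05 -0.87] [ 0.01 -0.05 -0.02]
48.0917
pA [548.68371048  72.41836744 224.96645309]
t [-10, -9, -8, -7, -6, -5, -4, -3, -2, -1, 0, 1, 2, 3, 4, 5, 6, 7, 8, 9, 10, 11]
78 [102, 100, 110, 140, 151, 160, 160, 152, 149, 140, 130, 97, 97, 97, 94, 93, 95, 95, 95, 95, 95, 94]
75 [228, 228, 212, 142, 152, 159, 144, 155, 157, 143, 128, 114, 95, 96, 94, 95, 96, 97, 96, 96, 98, 96]
62 [62, 63, 65, 133, 154, 158, 162, 161, 148, 143, 127, 103, 61, 63, 44, 45, 42, 45, 43, 40, 43, 45]
58 [187, 192, 189, 189, 188, 201, 202, 200, 201, 196, 243, 241, 238, 226, 218, 187, 129, 59, 47, 45, 45, 43]
54 [120, 121, 145, 201, 156, 160, 164, 159, 151, 144, 136, 115, 116, 119, 120, 120, 119, 118, 120, 50, 44, 45]
50 [66, 63, 84, 127, 156, 161, 164, 159, 151, 143, 137, 93, 67, 63, 65, 43, 46, 42, 43, 42, 43, 40]
48 [80, 82, 98, 130, 150, 162, 164, 160, 152, 142, 134, 93, 65, 84, 61, 43, 43, 41, 43, 112, 136, 135]
-48 [63, 62, 74, 114, 152, 159, 160, 159, 154, 145, 139, 113, 78, 45, 44, 42, 42, 45, 43, 42, 45,
[... 2620 characters left out ...]
150, 137, 232, 232, 232, 231]
42 [233, 233, 233, 232, 231, 128, 172, 160, 152, 111, 145, 134, 233, 232, 232, 232]
39 [233, 232, 232, 233, 230, 133, 172, 161, 153, 110, 152, 142, 232, 232, 232, 232]
36 [233, 233, 233, 233, 232, 232, 233, 160, 151, 154, 232, 232, 232, 232, 232, 232]
33 [162, 129, 99, 124, 138, 150, 157, 161, 152, 116, 153, 146, 130, 116, 115, 123]
30 [233, 233, 234, 233, 234, 233, 234, 162, 150, 155, 233, 233, 161, 159, 160, 160]
27 [234, 233, 233, 234, 234, 234, 233, 169, 151, 156, 211, 162, 159, 159, 160, 157]
24 [233, 233, 233, 233, 234, 162, 161, 171, 151, 154, 160, 160, 162, 161, 159, 158]
21 [157, 158, 160, 160, 159, 160, 160, 131, 119, 155, 160, 160, 160, 159, 160, 157]
```

Numeric check for A: both ends moved by the same 4 mm parallax, which is 11 mm down. It is now centred at t≈+0.7 mm, level, with the disc at s=54. B is held 3 mm back and the clip centre is about +1.5 mm in y, so I'll correct both, lay and press.

```bash
sed -i '/^def probe/i PL["B"]=(PL["B"][0]+[0,1.0],PL["B"][1])' h.py; python3 - <<'E'
from mp import *
p,y=PL["B"]; q=p+(OFF-1)*np.array([np.cos(y),np.sin(y)])
c=robot.move_linear([*q,15.5],speed=60,f_stop=6); print("lay",c,robot.current_tcp_pos(),robot.current_contact_force(),robot.current_t())
robot.move_gripper(.14); robot.move_gripper(.3); robot.move_linear([*q,60],speed=200); robot.move_gripper(0)
robot.move_ptp([*p,39.6],[np.pi,0,y+np.pi/2])
W=cam("wrist"); print(robot.current_t()); mp(W,"B",44,(78,75,72,62,58,54,50,48,-48,-52,-56),range(-10,12))
E
```

```text
lay True [ 479.44011711 -266.65859709   18.04328027] [-1.69992956  0.81194137  8.4676005 ] 48.4833
51.7833
t [-10, -9, -8, -7, -6, -5, -4, -3, -2, -1, 0, 1, 2, 3, 4, 5, 6, 7, 8, 9, 10, 11]
78 [239, 239, 239, 240, 160, 160, 161, 160, 159, 161, 161, 158, 161, 158, 160, 161, 159, 160, 160, 161, 161, 163]
75 [203, 186, 242, 241, 161, 144, 135, 143, 157, 162, 161, 157, 143, 137, 116, 157, 151, 136, 132, 160, 158, 156]
72 [101, 101, 100, 102, 101, 150, 153, 126, 127, 162, 167, 158, 144, 140, 138, 109, 98, 98, 95, 98, 97, 96]
62 [40, 39, 47, 60, 73, 112, 155, 232, 164, 167, 171, 154, 149, 131, 120, 128, 107, 57, 42, 45, 46, 41]
58 [40, 39, 82, 153, 71, 76, 135, 219, 171, 175, 176, 161, 147, 131, 115, 61, 62, 51, 46, 45, 43, 47]
54 [39, 39, 78, 123, 125, 130, 119, 118, 118, 118, 119, 120, 120, 131, 155, 204, 219, 222, 216, 196, 151, 97]
50 [39, 39, 41, 64, 66, 85, 173, 225, 157, 163, 169, 161, 148, 141, 113, 120, 119, 120, 119, 110, 99, 66]
48 [42, 38, 41, 63, 64, 63, 88, 226, 156, 165, 169, 161, 148, 139, 111, 81, 63, 64, 47, 42, 44, 43]
-48 [38, 39, 41, 64, 63, 62, 62, 198, 147, 159, 167, 162, 151, 143, 122, 92, 61, 62, 61, 44, 44, 45]
-52 [41, 38, 42, 64, 63, 65, 63, 206, 154, 159, 166, 161, 151, 145, 122, 94, 59, 51, 44, 43, 43, 42]
-56 [40, 39, 51, 64, 65, 65, 108, 144, 226, 150, 144, 137, 101, 68, 65, 55, 42, 45, 45, 42, 44, 43]
```

B rests on the clips at z=44, centred at both ends, with the disc at s≈54. Contact at a reported z of 18 agrees with the 20 mm offset. Pressing now.

```bash
python3 - <<'E'
from mp import *
p,y=PL["B"]
c=robot.move_linear([*p,15.5],speed=45,f_stop=40); z=robot.current_tcp_pos()[2]; print(c,z,robot.current_contact_force()[2],robot.current_t())
if c and z>19: print(robot.move_linear([*p,15.5],speed=40,f_stop=45),robot.current_tcp_pos()[2],robot.current_t())
robot.move_linear([*p,39.6],speed=150); W=cam("wrist"); robot.move_linear([*p,110],speed=200); print(robot.current_t(),robot.current_contact_force())
mp(W,"B",33,(75,72,62,58,54,50,48,-48,-52,-56),range(-10,12))
E
```

```text
False 16.121453493769096 7.256429574887131 52.4667
53.325 [0.01353253 0.4284642  0.11164686]
t [-10, -9, -8, -7, -6, -5, -4, -3, -2, -1, 0, 1, 2, 3, 4, 5, 6, 7, 8, 9, 10, 11]
75 [101, 100, 100, 99, 100, 101, 128, 142, 157, 166, 163, 155, 149, 132, 116, 95, 97, 96, 97, 96, 97, 95]
72 [93, 85, 73, 104, 110, 209, 151, 127, 136, 165, 169, 156, 152, 150, 148, 127, 102, 60, 60, 66, 57, 50]
62 [63, 63, 65, 64, 64, 63, 119, 230, 237, 232, 169, 154, 147, 128, 112, 94, 62, 43, 43, 43, 44, 43]
58 [132, 168, 201, 247, 245, 247, 245, 206, 204, 197, 199, 195, 176, 169, 140, 68, 45, 42, 45, 46, 44, 43]
54 [117, 118, 118, 119, 118, 119, 120, 170, 186, 176, 149, 144, 119, 119, 121, 121, 121, 120, 125, 145, 158, 101]
50 [65, 62, 62, 63, 64, 61, 172, 223, 238, 242, 169, 163, 148, 140, 100, 71, 58, 57, 45, 41, 42, 43]
48 [64, 61, 62, 62, 62, 64, 178, 223, 238, 242, 168, 163, 148, 139, 95, 52, 43, 44, 99, 177, 214, 209]
-48 [63, 65, 63, 63, 63, 64, 79, 187, 235, 199, 168, 167, 151, 145, 119, 67, 45, 45, 41, 42, 41, 41]
-52 [66, 63, 64, 63, 65, 64, 79, 227, 235, 208, 167, 164, 152, 143, 120, 66, 43, 42, 43, 42, 45, 43]
-56 [64, 61, 65, 63, 64, 76, 111, 145, 198, 222, 207, 99, 61, 57, 44, 43, 44, 43, 44, 43, 42, 41]
```

```bash
python3 - <<'E'
from h import *
d=cam("top")["img"].astype(int); o=cv2.imread("pics/top0.png").astype(int)
for n,(a,b,c,e) in dict(beater=(145,180,188,262),torch=(90,95,150,182),spat=(235,80,340,120),dish=(405,125,460,175),hooksAB=(178,180,232,250)).items(): print(n,abs(d-o)[b:e,a:c].mean().round(2))
robot.hand_in(); print(robot.current_t())
E
```

```text
beater 7.11
torch 4.72
spat 5.41
dish 25.63
hooksAB 12.31
the job is handed in; nothing more can be done
the job is handed in; nothing more can be done
```

The job is handed in at about 53.5 s of the 61 s allowed. Both hooks look fully home in the right trays, but no verdict was reported.

**Sorting:** The middle hook on the drainer is right-wound and went into the middle place of the right tray (y≈0). The outer hook is left-wound and went into the middle place of the left tray (y≈-267). I compared the spirals in oblique wrist views.

**Last checks, by numbers from wrist pictures:**

| Hook | Sideways from place | Along shaft | Level | Press |
|---|---|---|---|---|
| Right-wound | about 0.7 mm | disc at about +54 mm, as it should be | both ends dropped equally, 11 mm | stopped at reported z 16.2 |
| Left-wound | within about 0.5 mm | disc at about +54 to +56 mm | both ends lie on the 33 mm axis | stopped at reported z 16.1 |

In both presses the force had fallen below 8 N at the end, which fits both clips having snapped.

**What went wrong or disagreed:**
- **Missed grasps:** The first grasps on the right-wound hook closed empty. Contact heights later showed the shut fingertips ending about 20 mm short of the reported TCP, so I corrected for that.
- **Right-wound hook dropped:** Before I knew about the offset, I released it above the clips. It fell a little under 20 mm and landed straight on them.
- **Beater, torch and spatula:** A before/after comparison of the top view showed only small changes (5–7 grey levels).
- **Dish:** Its area changed more (25.6 grey levels). I put this down to the arm or its shadow over that area. No move went near the dish, but I did not check it separately.
- **Sample hooks:** I did not re-measure them at the end.

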